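# Set a box lid under the hand press's punch

### The arm

A 6-joint arm with a two-finger parallel gripper is mounted at the origin on the work surface. World frame = base frame: x ahead of the robot, y to its left, z up, the work surface at z = 0. Lengths are in m, angles in degrees, forces in N, time in s.
With the tool pointing down it reaches from about 0.375 to 0.9 m from the base axis. Payload 3.1 kg.
Tool frame: the origin (TCP) lies midway between the tips of the shut fingers; the grasp point (between the pads) lies 19 mm behind it; z points along the fingers, y is the line along which they close (so a half turn about z gives the same grasp; the last joint's range is limited). The gripper opens to 87 mm and grips with 3 to 60 N. Pads are 19 mm wide; open, the fingers measure 117 mm over their backs; the gripper's body (75 mm by 190 mm) begins 51 mm behind the grasp point.
Start: joints at [-78.753, 30.224, 82.088, -0, 67.689, -10.227], TCP at [0.229, -0.582, 0.223] pointing down, gripper open.
Joint ranges: [-176.69, 176.69], [-43.24, 126.21], [12.49, 139.97], [-82, 262], [0, 151.66], [-163.58, 163.58]. Speed limits (degrees/s): [159.86, 159.86, 180, 180, 180, 180].

### API

Orientations are given as a 3x3 rotation matrix whose columns are the frame's x, y, z axes.
In Python, from rig import bot, eyes, hand_in gives the robot as it stands (bot), with the cameras (eyes) and the job as plain functions.
- The arm moves only by the shell command python3 steer.py FILE, which reads ROWS from the file FILE. ROWS is a JSON object whose key "deltas" holds a list of rows, 1 to 20 of them, each of 7 numbers: dx, dy, dz in parts of the range, where 1.0 means 0.6 m, then a rotation vector rx, ry, rz in parts of the range, where 1.0 means 2 pi rad, then the opening from 0.0 (shut) to 1.0 (fully open); each row is the pose to reach, as a shift and turn from the pose commanded when the command began, along the tool's axes at that moment; what a row does not reach only later rows make up. A row lasts 1/10 s, in which the tool goes at most 0.05 m and 8.59 degrees, less where a joint would pass 70% of its speed; a pose out of reach is approached as far as the arm can. The fingers move at their own pace and stop on an object; the grip force is fixed at half the most. Time passes only in rows, so rows that do not move let the fingers close. It prints the time, the measured TCP pose, the force, the opening and the grip force at its end. No shift or turn number may pass 1 either way. Input that does not fit is refused with a message, and nothing moves.
- bot.read_state(): the state, without advancing time (a new reading comes with each control period).
- eyes.capture(name): name is "side" or "top"; returns a dict with "color" (384x512x3 uint8, red, green, blue), "K" (3x3 intrinsics, pixels), "view" (4x4, takes a point from world to camera coordinates). Camera axes: x right, y up, looking along -z (the intrinsics and any distortion apply to the point x, -y, -z); pixel columns grow to the right and rows downward; lengths in m; the calibration is good to about 2 mm. A picture is of the moment at which its call begins. There is no depth.
- hand_in(): hands the job in; it is judged then, once.
The state is a dict: "time_s": time; "joint_positions": joint angles; "qvel": joint speeds; "tau": joint torques, N m; "position": TCP position; "tcp_rot": TCP orientation; "force": force on the tool from outside, world axes, zero at the start; "moment": the same for the moment, N m; "opening": opening from 0.0 (shut) to 1.0 (fully open); "grasp_force": force on a finger pad.
Only numpy, scipy, OpenCV 4.12 (cv2) and the standard library are available. Lean on these libraries where they do the work, as an engineer would, in place of code of your own. Each camera call takes 0.05 s, during which the arm holds its last target. There are 200 camera calls.

### The job

Slide the wooden box lid along the bed of the hand press, without lifting it off the bed, until its starter hole sits right under the raised punch and the lid is square with the press, its pull still on the robot's side. Then let go of the lid and push the punch's knob down until its point sits in the hole and pins the lid, pressing it home against its stop with about 20 N, never more than 45 N. Leave the paint pots, jars and tools where they stand.

Things in the scene. Friction and masses are not known exactly. Their poses are not given: they have to be found in the camera images.
- press: fixed hand press, a grey steel gantry. Origin on the table top straight below the punch; x runs through the arch away from the robot, z up. Flat bed 15 mm thick (top at z = 15 mm), x -180 to 120 mm, y -200 to 200 mm. Two posts (85 mm in x, 30 mm in y) stand on it, centred at x = -10 mm, y = +-185 mm
- beam (a point): point on the underside of the press's crossbeam, 180 mm above the table, straight above the press's origin (on the punch axis). The beam is 95 mm deep (press x -60 to 35 mm), 400 mm wide, 60 mm high; a collar of 24 mm radius round the punch hangs 15 mm below it
- ram (a joint): travel of the press's vertical punch (ram), m: 0 = fully up, tip 70 mm above the table; it grows as the punch goes down. Home is a rubber-cushioned stop somewhere near 0.05, to be found by feel: the push needed there rises steeply. About 5 N on its knob pushes it down; friction holds it wherever it is left; no spring. Over bare wood of the lid it stops at about 0.041
- ram_tip (a point): the point of the steel punch, facing down: a cone 3 mm wide at its end, 10 mm wide from 10 mm up, on a 22 mm bar
- ram_top (a point): centre of the flat top of the punch's black knob (42 mm across, 25 mm high), 250 mm above ram_tip, above the beam; push here
- lid: loose wooden sliding box lid, 150 x 100 x 14 mm, about 0.2 kg, lying flat on the press bed. Origin on its underside, straight below the starter hole; x along its length away from the pull, z up. It reaches from x = -62 to 88 mm and y = -50 to 50 mm, so with the hole under the punch its far end sticks out 53 mm behind the beam
- lid_hole (a point): the marked spot: mouth of the 14 mm wide starter hole through the lid, on its midline 62 mm from the lid's end near the pull; on the upper face, 14 mm above the lid's underside
- lid_pull (a point): grasp point of the wooden pull, an upright block fixed on the lid, 18 mm (lid x) x 30 mm (lid y) and 40 mm tall above the lid's upper face. Point on its midline 27 mm above the lid's upper face and 34 mm from the hole towards lid -x. With the hole under the punch the pull stands below the beam, so it must then be held with the tool leaning back about 40 degrees
- pot_a: small yellow paint pot with white cap, 36 mm across, 60 mm tall, standing on a rear corner of the press bed; origin under its centre
- pot_b: small white paint pot with black cap, 36 mm across, 60 mm tall, standing on a front corner of the press bed; origin under its centre
- brush_cup: clear cup 80 mm across, 100 mm tall, brushes standing up to 215 mm; origin under its centre
- bottle: glass bottle with brass cap, 64 mm across, 190 mm tall; origin under its centre
- jar: glass jar with brass cap, 76 mm across, 100 mm tall; origin under its centre
- green_pot: tall green cup, 84 mm across, 140 mm tall; origin under its centre
- mallet: hammer lying on the table, its handle along its own x; origin at its underside

How it is judged (in metres and radians):
On the way, in this order (a step that is already met when the one before it is completed fails the run):
1. the starter hole is under the punch (within 6 mm) while the punch is still up (horizontal distance between lid_hole and ram_tip below 0.006 m and value of joint ram below 0.02 m), for 0.2 s.
2. the punch is pressed home against its stop, firmly (more than 8 N) (value of joint ram above 0.049 m and horizontal distance between lid_hole and ram_tip below 0.004 m and contact force between the fingers and ram above 8 N).
At the end, for the whole second after the job is handed in: The punch is down at least 47 mm, its point in the starter hole with the hole within 4 mm of the punch's axis; the lid lies flat on the bed at rest, square with the press within 0.17 rad, its pull on the robot's side (value of joint ram above 0.047 m and horizontal distance between lid_hole and ram_tip below 0.004 m and angle between the x axis of lid and the x axis of press, either way round below 0.17 rad and x of lid_pull in the frame of press below 0 m and z of lid_hole in the frame of press below 0.033 m and angle between lid's own z axis and vertical below 0.06 rad and linear speed of lid below 0.02 m/s); the robot touches nothing.
It fails at once if the lid is lifted off the bed (more than 15 mm) (z of lid_hole in the frame of press above 0.044 m).
It fails at once if the punch is forced: more than 45 N between the fingers and it, or between it and the lid (contact force between the fingers and ram above 45 N or contact force between ram and lid above 45 N).
It fails at once if a bystander is shoved more than 30 mm or knocked over (distance of any of pot_a, pot_b, brush_cup, bottle, jar, green_pot, mallet from where it was at the start of the episode above 0.03 m or angle between any of pot_a, pot_b, brush_cup, bottle, jar, green_pot's own z axis and vertical above 0.5 rad).
It also fails if it takes over 51 s, if anything falls off the work surface, if the arm or the gripper's body presses on something with over 40 N, if the wrist force passes 120 N, or if a joint passes its speed limit or range.

## Working session

There is one attempt and no reset: what is moved stays moved. The work goes in short steps, Python scripts to look and compute and a shell command to move; the robot and the scene stay as the last step left them, time stands still between calls to the robot, and variables do not carry over. Pictures are saved under pics/ and viewed, at most 10 in all, crops included, and the job is handed in when it is done.

```bash
ls; mkdir -p pics; python3 - <<'E'
from rig import bot, eyes, hand_in
import cv2,numpy as np
for n in("side","top"):
    c=eyes.capture(n); cv2.imwrite(f"pics/{n}0.png",c["color"][:,:,::-1]); print(n,c["K"],c["view"],[k for k in c])
s=bot.read_state(); print(s)
E
```

```text
pics
rig.py
steer.py
side [[436.55369937   0.         261.98941942]
 [  0.         436.55369937 191.61817869]
 [  0.           0.           1.        ]] [[-0.41824451 -0.90825259 -0.01219654  0.20746917]
 [ 0.47052658 -0.22812084  0.85238819 -0.43788833]
 [-0.77696607  0.35076789  0.52276727 -1.0985109 ]
 [ 0.          0.          0.          1.        ]] ['color', 'K', 'view']
top [[453.646218     0.         251.09618164]
 [  0.         453.646218   189.47351032]
 [  0.           0.           1.        ]] [[-0.02762475 -0.99931138 -0.02477173  0.03622406]
 [ 0.99702899 -0.02932725  0.07122569 -0.51804999]
 [-0.07190313 -0.02273054  0.99715258 -1.61984179]
 [ 0.          0.          0.          1.        ]] ['color', 'K', 'view']
{'time_s': 0.1, 'joint_positions': array([-7.87551079e+01,  3.02739313e+01,  8.21492511e+01,  7.46151131e-04,
        6.76889961e+01, -1.02282051e+01]), 'qvel': array([ 0.11985213, -0.14668331, -0.17404022, -0.04307816, -0.0152209 ,
       -0.00584635]), 'tau': array([-1.07698477e-05, -4.40985489e+01, -1.77150911e+01,  6.34464319e-02,
        5.33941691e-02, -5.22457742e-05]), 'position': array([ 0.22868143, -0.58095384,  0.22166521]), 'tcp_rot': array([[ 9.30591434e-01,  3.66059348e-01, -3.69976162e-04],
       [ 3.66059358e-01, -9.30589517e-01,  1.92264579e-03],
       [ 3.59506526e-04, -1.92463094e-03, -9.99998083e-01]]), 'force': array([ 0.23346313, -0.78969777, -0.03884178]), 'moment': array([-0.01123207, -0.03101019,  0.0314712 ]), 'grasp_force': 0.0, 'opening': 0.9994880457598946}
```

View pics/side0.png

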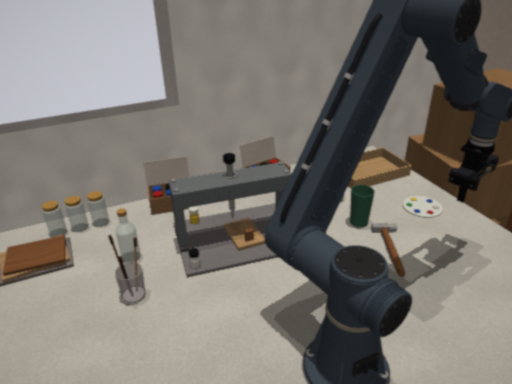

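View pics/top0.png

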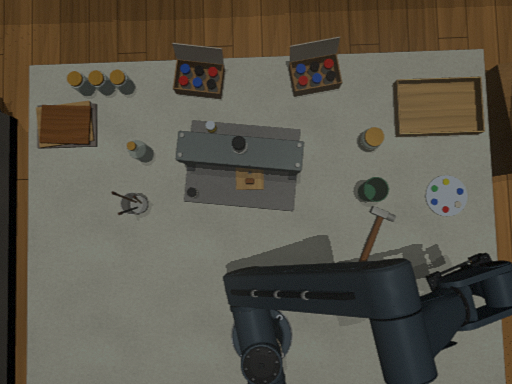

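Both pictures show the press. In the top view the knob is at (239,144), the pull at (249,181), and the beam spans columns 177–303. In the side view the knob is at (229,158) and the pull at (249,235). Next, enlarged crops for measuring.

```bash
cat > h.py <<'E'
import numpy as np,cv2
from rig import bot, eyes, hand_in
def ray(c,u,v):
    K,V=c["K"],c["view"];R=V[:3,:3];o=-R.T@V[:3,3]
    d=np.array([(u-K[0,2])/K[0,0],-(v-K[1,2])/K[1,1],-1]);return o,R.T@d
def onz(c,u,v,z):
    o,d=ray(c,u,v);return o+d*(z-o[2])/d[2]
def tri(c1,p1,c2,p2):
    o,d=ray(c1,*p1);q,e=ray(c2,*p2);t=np.linalg.lstsq(np.c_[d,-e],q-o,rcond=None)[0]
    a,b=o+d*t[0],q+e*t[1];return (a+b)/2,np.linalg.norm(a-b)
def proj(c,p):
    x=c["view"][:3,:3]@p+c["view"][:3,3];return np.array([c["K"][0,2]+c["K"][0,0]*x[0]/-x[2],c["K"][1,2]-c["K"][1,1]*x[1]/-x[2]])
def crop(c,u,v,w,h,s): return cv2.resize(c["color"][v:v+h,u:u+w,::-1],None,fx=s,fy=s,interpolation=cv2.INTER_CUBIC)
E
python3 - <<'E'
from h import *
t,s=eyes.capture("top"),eyes.capture("side")
im=np.vstack([crop(t,170,110,140,105,5)[:, :],]);cv2.imwrite("pics/t1.png",im)
cv2.imwrite("pics/s1.png",crop(s,165,145,140,130,4))
hsv=cv2.cvtColor(t["color"],cv2.COLOR_RGB2HSV);print(hsv[176:188,233:268:3,:].tolist()[0:12:3])
E
```

```text
[[[30, 10, 73], [18, 114, 98], [18, 120, 104], [18, 116, 101], [18, 115, 100], [19, 114, 101], [19, 118, 102], [18, 116, 108], [18, 113, 106], [18, 117, 105], [17, 87, 88], [23, 14, 72]], [[23, 13, 79], [19, 106, 108], [18, 117, 118], [19, 120, 117], [15, 120, 91], [13, 138, 85], [13, 143, 84], [19, 118, 99], [18, 120, 119], [20, 118, 117], [19, 94, 92], [12, 18, 69]], [[30, 6, 82], [18, 99, 100], [18, 123, 116], [18, 115, 115], [16, 125, 86], [13, 147, 85], [14, 151, 86], [18, 114, 94], [18, 119, 120], [20, 116, 119], [19, 96, 101], [30, 9, 82]], [[36, 16, 79], [18, 100, 99], [18, 115, 115], [18, 117, 116], [19, 117, 111], [18, 120, 113], [19, 114, 112], [18, 119, 122], [19, 121, 118], [20, 114, 123], [18, 98, 101], [30, 10, 79]]]
```

View pics/t1.png

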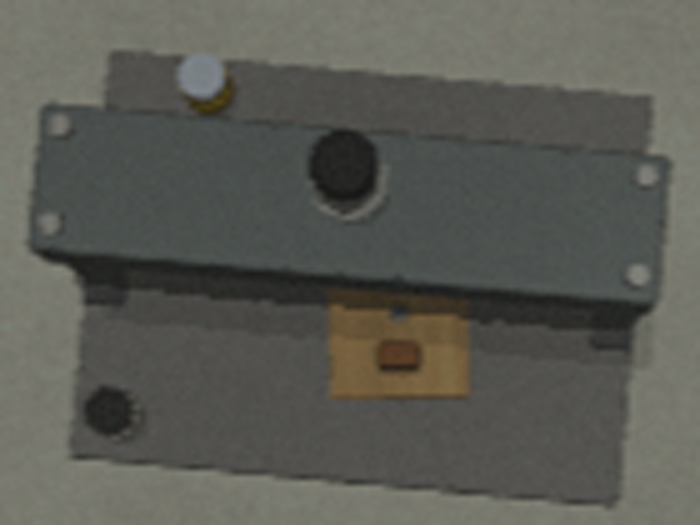

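View pics/s1.png

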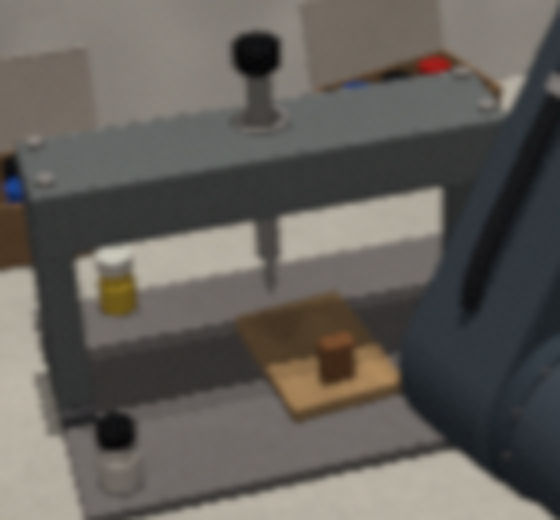

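```bash
cat >> h.py <<'E'
def meas(t,verbose=True):
    P=lambda u,v,z: onz(t,170+(u-2)/5,110+(v-2)/5,z)
    b=np.array([P(59,125,.24),P(49,223,.24),P(648,176,.24),P(637,275,.24)])
    bd=np.array([P(108,52,.015),P(653,97,.015),P(617,505,.015),P(70,458,.015)])
    a=lambda d:np.degrees(np.arctan2(d[1],d[0]))
    y=[a(b[0]-b[2])-90,a(b[1]-b[3])-90,a(bd[0]-bd[1])-90,a(bd[3]-bd[2])-90,a(bd[0]-bd[3]),a(bd[1]-bd[2]),a(b[0]-b[1]),a(b[2]-b[3])]
    yaw=np.radians(np.average(y,weights=[1,1,1,1,.4,.4,.1,.1])); ex=np.array([np.cos(yaw),np.sin(yaw),0])
    return y,yaw,b.mean(0)+.0125*ex,bd.mean(0)+.03*ex
E
python3 - <<'E'
from h import *
t,s=eyes.capture("top"),eyes.capture("side")
y,yaw,o1,o2=meas(t);print(np.round(y,2),np.degrees(yaw),o1.round(4),o2.round(4))
# knob top
for c,(u0,v0,w,h) in((t,(225,130,30,25)),(s,(215,145,30,22))):
    g=c["color"][v0:v0+h,u0:u0+w].max(2)<45
    n,l,st,ce=cv2.connectedComponentsWithStats(g.astype(np.uint8));i=1+st[1:,4].argmax();print("knob",ce[i]+[u0,v0],st[i]+[u0,v0,0,0,0])
    if c is t:kt=ce[i]+[u0,v0]
    else: ks=ce[i]+[u0,v0]
print("knob",tri(t,kt,s,ks),onz(t,*kt,.32),onz(t,*kt,.31))
# tip in side pic
print("tip",onz(s,165+268/4-.4,145+292/4-.4,.07))
hsv=cv2.cvtColor(t["color"],cv2.COLOR_RGB2HSV)
m=((hsv[...,0]>9)&(hsv[...,0]<24)&(hsv[...,1]>70)).astype(np.uint8);mm=np.zeros_like(m);mm[165:195,228:272]=m[165:195,228:272]
ys,xs=np.nonzero(mm);print("lid",xs.min(),xs.max(),ys.min(),ys.max())
L=[];R=[];B=[]
for r in range(174,187):
    q=np.nonzero(mm[r])[0];L.append(onz(t,q.min()-.5,r,.029));R.append(onz(t,q.max()+.5,r,.029))
for cc in range(240,262):
    q=np.nonzero(mm[:,cc])[0];B.append(onz(t,cc,q.max()+.5,.029))
for n,e in(("L",L),("R",R),("B",B)):
    e=np.array(e);d=np.polyfit(e[:,0],e[:,1],1) if n!="B" else np.polyfit(e[:,1],e[:,0],1);print(n,e.mean(0).round(4),np.degrees(np.arctan(d[0])))
pm=(mm>0)&(hsv[...,0]<17)&(hsv[...,1]>122)&(hsv[...,2]<95)
ys,xs=np.nonzero(pm);print("pull",len(xs),xs.min(),xs.max(),ys.min(),ys.max(),onz(t,xs.mean(),ys.mean(),.069))
print("pull handread",onz(t,170+(399-2)/5,110+(354-2)/5,.069),"hole",onz(t,170+398/5,110+311/5,.029))
hs=cv2.cvtColor(s["color"],cv2.COLOR_RGB2HSV)
for p in((337,302),(237,318),(300,417),(400,388)):print("sidelid",onz(s,165+(p[0]-1.5)/4,145+(p[1]-1.5)/4,.029).round(4))
print("sidepull",onz(s,165+333.5/4,145+337/4,.069))
E
```

```text
[-6.84 -6.86 -6.67 -6.54 -6.34 -6.99 -6.75 -8.28] -6.748073595947227 [0.6424 0.0495 0.24  ] [0.6394 0.0493 0.015 ]
knob [238.31372549 142.83006536] [232 136  13  15 153]
knob [228.56666667 158.32222222] [224 154  10  10  90]
knob (array([0.64050588, 0.04947598, 0.30061738]), np.float64(0.0003588497009064294)) [0.63714542 0.04870324 0.32      ] [0.63891662 0.04918723 0.31      ]
tip [0.63505452 0.05283469 0.07      ]
lid 235 263 168 189
L [0.554  0.0764 0.029 ] -1.4429627689705347
R [ 0.551  -0.0243  0.029 ] -1.6950446757347681
B [0.5181 0.0234 0.029 ] 1.6847658610656935
pull 40 245 253 178 182 [0.54831308 0.02594839 0.069     ]
pull handread [0.54732675 0.02536115 0.069     ] hole [0.58062777 0.02486974 0.029     ]
sidelid [ 0.6483 -0.0178  0.029 ]
sidelid [0.6646 0.0733 0.029 ]
sidelid [0.5096 0.0753 0.029 ]
sidelid [ 0.5089 -0.0162  0.029 ]
sidepull [0.54744266 0.02617621 0.069     ]
```

```bash
cat >> h.py <<'E'
from scipy.spatial.transform import Rotation as Ro
def tool(yaw,lean):
    y,l=np.radians([yaw,lean]);X=np.array([np.cos(y),np.sin(y),0]);Y=np.array([-X[1],X[0],0]);Z=np.array([0,0,1.])
    z=np.sin(l)*X-np.cos(l)*Z;return np.c_[np.cross(-Y,z),-Y,z]
def row(p,R):
    s=bot.read_state();r=s["tcp_rot"];d=r.T@(np.array(p)-s["position"]);w=Ro.from_matrix(r.T@R).as_rotvec(degrees=True)
    print("row",d.round(4),w.round(2),"pos",s["position"].round(4),"F",s["force"].round(1),"t",s["time_s"])
E
python3 - <<'E'
from h import *
row([.47,.03,.22],tool(-1.6,40))
t=eyes.capture("top");print("green",onz(t,372,190,.1),"jar",onz(t,371,139,.1))
E
```

```text
row [ 0.4483 -0.4806  0.0026] [-8.1  39.45 22.11] pos [ 0.2288 -0.5813  0.2222] F [-0.7 -0.4  0.2] t 0.3
green [ 0.49909986 -0.39263432  0.1       ] jar [ 0.67480339 -0.39739165  0.1       ]
```

Careful with the scale: shifts go in shares of 0.6 m and turns go in shares of 2 pi rad. That gives: -0.481 m is -0.8017, 0.448 m is 0.7467, 39.45 degrees is 0.1096.

```bash
A="";echo '{"deltas":[[0.7467,-0.8017,0.005,-0.0225,0.1096,0.0614,1],[0.7467,-0.8017,0.005,-0.0225,0.1096,0.0614,1],[0.7467,-0.8017,0.005,-0.0225,0.1096,0.0614,1],[0.7467,-0.8017,0.005,-0.0225,0.1096,0.0614,1],[0.7467,-0.8017,0.005,-0.0225,0.1096,0.0614,1],[0.7467,-0.8017,0.005,-0.0225,0.1096,0.0614,1],[0.7467,-0.8017,0.005,-0.0225,0.1096,0.0614,1],[0.7467,-0.8017,0.005,-0.0225,0.1096,0.0614,1],[0.7467,-0.8017,0.005,-0.0225,0.1096,0.0614,1],[0.7467,-0.8017,0.005,-0.0225,0.1096,0.0614,1],[0.7467,-0.8017,0.005,-0.0225,0.1096,0.0614,1],[0.7467,-0.8017,0.005,-0.0225,0.1096,0.0614,1],[0.7467,-0.8017,0.005,-0.0225,0.1096,0.0614,1],[0.7467,-0.8017,0.005,-0.0225,0.1096,0.0614,1],[0.7467,-0.8017,0.005,-0.0225,0.1096,0.0614,1],[0.7467,-0.8017,0.005,-0.0225,0.1096,0.0614,1]]}' > mv.in && python3 steer.py mv.in
python3 - <<'E'
from h import *
row([.495,.0275,.118],tool(-1.6,40))
print(bot.read_state()["tcp_rot"].round(3))
E
```

```text
time_s: 1.95
position: [0.4696, 0.0305, 0.2197]
tcp_rot: [[0.766, -0.026, 0.643], [-0.019, -1.0, -0.018], [0.643, 0.002, -0.766]]
force: [-0.2, -0.2, 0.4]
opening: 0.999
grasp_force: 0.0
row [-0.0459  0.0022  0.0942] [-0.01 -0.01  0.14] pos [0.4696 0.0305 0.2197] F [-0.2 -0.2  0.4] t 1.95
[[ 0.766 -0.026  0.643]
 [-0.019 -1.    -0.018]
 [ 0.643  0.002 -0.766]]
```

In the tool's units: 0.18 m is 0.3, 0.17 m is 0.2833.

```bash
echo '{"deltas":[[-0.0767,0.0033,0.1567,0,0,0,1],[-0.0767,0.0033,0.1567,0,0,0,1],[-0.0767,0.0033,0.1567,0,0,0,1],[-0.0767,0.0033,0.1567,0,0,0,1],[-0.0767,0.0033,0.2167,0,0,0,1],[-0.0767,0.0033,0.25,0,0,0,1],[-0.0767,0.0033,0.2833,0,0,0,1],[-0.0767,0.0033,0.3,0,0,0,1],[-0.0767,0.0033,0.3,0,0,0,1]]}' > mv.in && python3 steer.py mv.in
python3 - <<'E'
from h import *
row([.5592,.0255,.0415],tool(-1.6,40))
cv2.imwrite("pics/a.png",np.hstack([crop(eyes.capture("top"),200,130,90,100,4),crop(eyes.capture("side"),195,180,90,100,4)]))
E
```

```text
time_s: 2.85
position: [0.5514, 0.0245, 0.0538]
tcp_rot: [[0.763, -0.029, 0.645], [-0.022, -1.0, -0.019], [0.646, 0.0, -0.764]]
force: [0.0, -0.6, 0.7]
opening: 0.999
grasp_force: 0.0
row [-0.002  -0.0012  0.0144] [ 0.06 -0.21 -0.04] pos [0.5514 0.0245 0.0538] F [ 0.  -0.6  0.7] t 2.85
```

View pics/a.png

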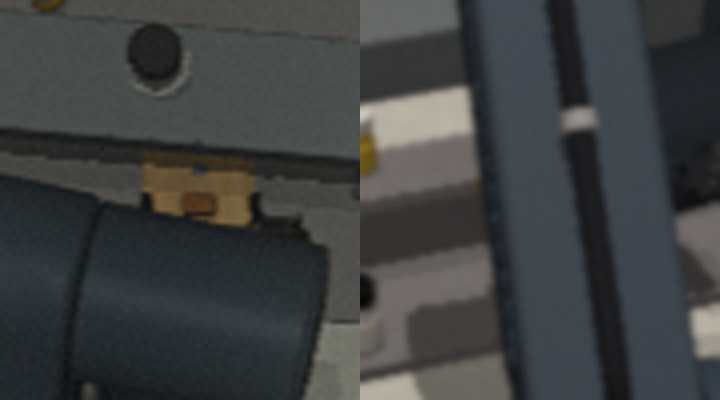

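The crop shows the pull at (199,203), between the open fingers at about columns 147 and 258. The arm blocks the side view. I'll go in and close.

In the tool's units: 0.014 m is 0.0233, 0.007 m is 0.0117.

```bash
echo '{"deltas":[[-0.0033,-0.0017,0.0117,0,0,0,1],[-0.0033,-0.0017,0.0233,0,0,0,1],[-0.0033,-0.0017,0.0233,0,0,0,1],[-0.0033,-0.0017,0.0233,0,0,0,0],[-0.0033,-0.0017,0.0233,0,0,0,0],[-0.0033,-0.0017,0.0233,0,0,0,0],[-0.0033,-0.0017,0.0233,0,0,0,0],[-0.0033,-0.0017,0.0233,0,0,0,0],[-0.0033,-0.0017,0.0233,0,0,0,0],[-0.0033,-0.0017,0.0233,0,0,0,0]]}' > mv.in && python3 steer.py mv.in
python3 - <<'E'
from h import *
s=bot.read_state();print(s["force"],s["moment"])
t=eyes.capture("top")
cv2.imwrite("pics/b.png",crop(t,220,150,60,50,6))
z=tool(-6.75,40)[:,2]
row(np.array([.6062,.0535,.056])+.019*z,tool(-6.75,40))
E
```

```text
time_s: 3.95
position: [0.5576, 0.0264, 0.0401]
tcp_rot: [[0.766, -0.028, 0.643], [-0.021, -1.0, -0.019], [0.643, 0.001, -0.766]]
force: [0.7, 0.6, -0.1]
opening: 0.446
grasp_force: 0.0
[ 0.66077391  0.64928137 -0.14269695] [ 0.06635855  0.3513825  -0.023965  ]
row [ 0.0469 -0.0273  0.0376] [-3.28 -0.01  3.98] pos [0.5575 0.0264 0.0401] F [0.4 0.1 0.5] t 4.0
```

View pics/b.png

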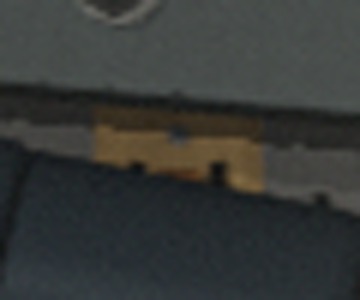

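The pull (180,175) is between the fingers, which are still closing; the hole is at (178,135).

```bash
echo '{"deltas":[[0,0,0,0,0,0,0],[0,0,0,0,0,0,0],[0,0,0,0,0,0,0],[0,0,0,0,0,0,0],[0,0,0,0,0,0,0]]}' > mv.in && python3 steer.py mv.in
python3 - <<'E'
from h import *
s=bot.read_state();print(s["force"],s["moment"])
t=eyes.capture("top");print("hole",onz(t,220+175.5/6,150+132.5/6,.029))
z=tool(-6.75,40)[:,2]
row(np.array([.6062,.0535,.056])+.019*z,tool(-6.75,40))
E
```

```text
time_s: 4.5
position: [0.5575, 0.0264, 0.0401]
tcp_rot: [[0.766, -0.028, 0.643], [-0.021, -1.0, -0.019], [0.643, 0.001, -0.766]]
force: [0.1, 0.0, -0.5]
opening: 0.342
grasp_force: 30.0
[ 0.11871442  0.03794641 -0.50481181] [ 0.03538567  0.37720743 -0.04053731]
hole [0.58108814 0.02611822 0.029     ]
row [ 0.0469 -0.0273  0.0376] [-3.28 -0.01  3.99] pos [0.5575 0.0265 0.0401] F [0.1 1.  1.1] t 4.55
```

In the tool's units: 0.0444 m is 0.074, 0.0372 m is 0.062, 3.98 degrees is 0.0111.

```bash
echo '{"deltas":[[0.0073,-0.0047,0.0062,-0.0009,0,0.0011,0],[0.0148,-0.0092,0.0123,-0.0018,0,0.0022,0],[0.0222,-0.0138,0.0187,-0.0028,0,0.0033,0],[0.0297,-0.0185,0.0248,-0.0036,0,0.0044,0],[0.037,-0.023,0.031,-0.0046,0,0.0056,0],[0.0443,-0.0277,0.0372,-0.0056,0,0.0067,0],[0.0518,-0.0323,0.0433,-0.0064,0,0.0078,0],[0.0592,-0.037,0.0497,-0.0072,0,0.0089,0],[0.0667,-0.0415,0.0558,-0.0082,0,0.01,0],[0.074,-0.0462,0.062,-0.0091,0,0.0111,0],[0.074,-0.0462,0.062,-0.0091,0,0.0111,0],[0.074,-0.0462,0.062,-0.0091,0,0.0111,0]]}' > mv.in && python3 steer.py mv.in
python3 - <<'E'
from h import *
s=bot.read_state();print(s["force"],s["moment"])
z=tool(-6.75,40)[:,2]
row(np.array([.5575+.0587,.0265+.0261,.0401]),tool(-6.75,40))
cv2.imwrite("pics/c.png",np.hstack([crop(eyes.capture("top"),200,100,80,100,4),crop(eyes.capture("side"),175,180,110,100,4)]))
E
```

```text
time_s: 5.75
position: [0.6169, 0.0529, 0.0401]
tcp_rot: [[0.76, -0.116, 0.639], [-0.089, -0.993, -0.075], [0.644, 0.0, -0.765]]
force: [0.4, 0.6, -0.3]
opening: 0.346
grasp_force: 30.0
[ 0.44649486  0.63786624 -0.34939546] [0.0972102  0.34541172 0.12326051]
row [-0.0005  0.0004 -0.0004] [-0.04 -0.07  0.07] pos [0.6169 0.0529 0.0401] F [ 0.4  0.6 -0.3] t 5.75
```

View pics/c.png

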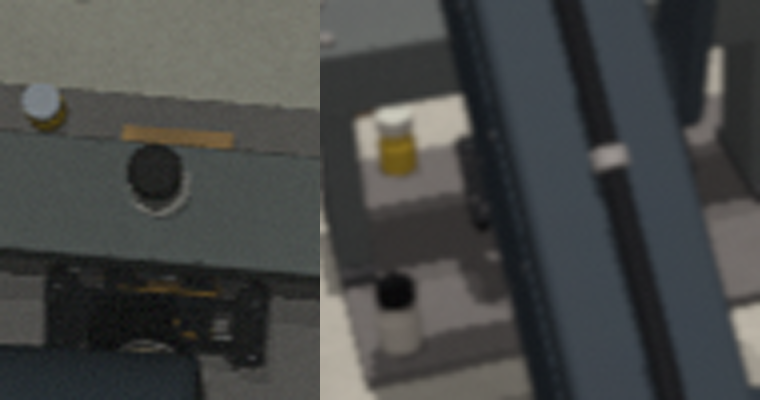

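The lid's far end now shows behind the beam, with corners at about (121,124) and (232,133) in the crop. I'll measure it in the press frame.

```bash
cat >> h.py <<'E'
O=np.array([.640,.0495]);YAW=np.radians(-6.75);EX=np.array([np.cos(YAW),np.sin(YAW)]);EY=np.array([-EX[1],EX[0]])
def far(t):
    hsv=cv2.cvtColor(t["color"],cv2.COLOR_RGB2HSV);m=(hsv[...,0]>9)&(hsv[...,0]<24)&(hsv[...,1]>70)
    m[:127]=0;m[140:]=0;m[:,:224]=0;m[:,264:]=0
    ys,xs=np.nonzero(m);T=[]
    lo,hi=xs.min(),xs.max()
    # subpixel edges via saturation profile
    S=cv2.GaussianBlur(hsv[...,1].astype(np.float32),(0,0),.6)
    for c in range(lo+2,hi-1):
        p=S[124:136,c];i=np.nonzero(p>65)[0][0];T.append(onz(t,c,124+i-(p[i]-65)/(p[i]-p[i-1]),.029)[:2])
    T=np.array(T)-O;q=np.c_[T@EX,T@EY];k=np.polyfit(q[:,1],q[:,0],1)
    print("far x",np.polyval(k,0)*1e3,"yaw err deg",-np.degrees(np.arctan(k[0])))
    L=[];R=[]
    for r in range(132,135):
        p=S[r];j=np.nonzero(p[lo-3:hi+4]>65)[0]+lo-3
        a,b=j[0],j[-1];L.append(onz(t,a-(p[a]-65)/(p[a]-p[a-1]),r,.029)[:2]-O);R.append(onz(t,b+(p[b]-65)/(p[b]-p[b+1]),r,.029)[:2]-O)
    L=np.array(L)@EY;R=np.array(R)@EY;print("y edges mm",L*1e3,R*1e3,"mid",(L.mean()+R.mean())*500)
E
python3 - <<'E'
from h import *
far(eyes.capture("top"));far(eyes.capture("top"))
E
```

```text
far x 88.7202870429938 yaw err deg 0.833879786451079
y edges mm [51.79524932 51.79323103 50.93508605] [ -8.32977808 -46.94814731 -49.09622789] mid 8.358235518902468
far x 88.60191236911254 yaw err deg 0.5997378315714913
y edges mm [51.79683771 51.77745328 50.81722308] [ -4.66376958 -46.73555271 -49.29193887] mid 8.950042154698005
```

In the tool's units: 0.25 m is 0.4167, -0.05 m is -0.0833.

```bash
echo '{"deltas":[[0,0,0,0,0,0,0.7],[0,0,0,0,0,0,0.7],[0,0,0,0,0,0,0.7],[0,0,0,0,0,0,0.7],[0,0,0,0,0,0,0.7],[0,0,0,0,0,0,0.7],[0,0,-0.0333,0,0,0,0.7],[0,0,-0.0833,0,0,0,0.7],[0,0,-0.1667,0,0,0,0.7],[0,0,-0.2333,0,0,0,0.7],[0,0,-0.3,0,0,0,0.7],[-0.0333,0.0833,-0.3333,0,0,0,0.7],[-0.0333,0.1667,-0.3667,0,0,0,0.7],[-0.0333,0.25,-0.3667,0,0,0,0.7],[-0.0333,0.3333,-0.3667,0,0,0,0.7],[-0.0333,0.4167,-0.3667,0,0,0,0.7],[-0.0333,0.4167,-0.3667,0,0,0,0.7],[-0.0333,0.4167,-0.3667,0,0,0,0.7]]}' > mv.in && python3 steer.py mv.in
python3 - <<'E'
from h import *
t,s=eyes.capture("top"),eyes.capture("side");far(t)
p=np.hstack([crop(s,205,190,80,100,5),crop(t,200,120,80,100,5)]);cv2.imwrite("pics/d.png",p)
for x,y,z in((0,0,.029),(0,0,.07),(-34e-3,0,.069)):
    w=np.r_[O+x*EX,z];print(x,z,proj(s,w),proj(t,w))
E
```

```text
time_s: 7.75
position: [0.4362, -0.159, 0.1959]
tcp_rot: [[0.76, -0.116, 0.639], [-0.089, -0.993, -0.074], [0.644, -0.0, -0.765]]
force: [0.9, 0.7, -0.4]
opening: 0.704
grasp_force: 0.0
far x 88.48362423697183 yaw err deg 0.8547670411727881
y edges mm [51.80793728 51.87706899 51.04267109] [ -3.4244419  -47.0819893  -49.44494446] mid 9.129383616760377
0 0.029 [232.52192707 226.05778146] [242.33378539 156.05727813]
0 0.07 [231.97069763 216.64127819] [241.82102244 154.3724843 ]
-0.034 0.069 [234.46083407 222.1764142 ] [240.95019565 163.96615303]
```

View pics/d.png

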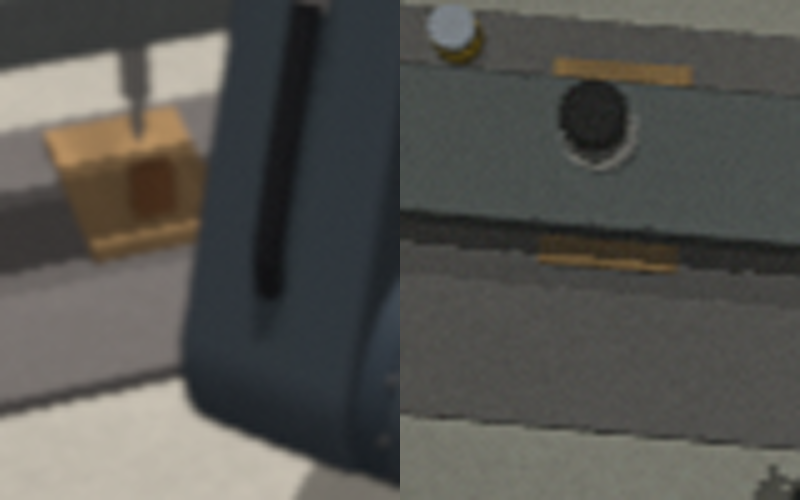

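The side crop shows the punch tip at (232.0,216.8) px, exactly where the estimated origin projects. The pull is at (151,163) in the crop and the lid is square, so the alignment is within about 1 mm. Next is the knob.

```bash
python3 - <<'E'
from h import *
row([.45,-.12,.38],tool(-6.75,0));row([.640,.0495,.37],tool(-6.75,0))
E
```

```text
row [ 0.1242 -0.0487 -0.1359] [  0.59 -40.19  -0.63] pos [ 0.4363 -0.1684  0.1963] F [ 0.5 -0.3  0.5] t 7.85
row [ 0.2454 -0.2417 -0.0218] [  0.59 -40.19  -0.63] pos [ 0.4363 -0.1684  0.1963] F [ 0.5 -0.3  0.5] t 7.85
```

In the tool's units: 0.245 m is 0.4083, -0.242 m is -0.4033, -40.2 degrees is -0.1117.

```bash
echo '{"deltas":[[0.2067,-0.0817,-0.2267,0.0017,-0.1117,-0.0017,0],[0.2067,-0.0817,-0.2267,0.0017,-0.1117,-0.0017,0],[0.2067,-0.0817,-0.2267,0.0017,-0.1117,-0.0017,0],[0.2067,-0.0817,-0.2267,0.0017,-0.1117,-0.0017,0],[0.2067,-0.0817,-0.2267,0.0017,-0.1117,-0.0017,0],[0.4083,-0.4033,-0.0367,0.0017,-0.1117,-0.0017,0],[0.4083,-0.4033,-0.0367,0.0017,-0.1117,-0.0017,0],[0.4083,-0.4033,-0.0367,0.0017,-0.1117,-0.0017,0],[0.4083,-0.4033,-0.0367,0.0017,-0.1117,-0.0017,0],[0.4083,-0.4033,-0.0367,0.0017,-0.1117,-0.0017,0],[0.4083,-0.4033,-0.0367,0.0017,-0.1117,-0.0017,0],[0.4083,-0.4033,-0.0367,0.0017,-0.1117,-0.0017,0],[0.4083,-0.4033,-0.0367,0.0017,-0.1117,-0.0017,0],[0.4083,-0.4033,-0.0367,0.0017,-0.1117,-0.0017,0],[0.4083,-0.4033,-0.0367,0.0017,-0.1117,-0.0017,0]]}' > mv.in && python3 steer.py mv.in
python3 - <<'E'
from h import *
row([.640,.0495,.325],tool(-6.75,0));s=bot.read_state();print(s["opening"])
E
```

```text
time_s: 9.35
position: [0.636, 0.0626, 0.369]
tcp_rot: [[0.995, -0.102, -0.005], [-0.102, -0.995, 0.006], [-0.005, -0.006, -1.0]]
force: [-0.7, -0.1, -0.5]
opening: 0.002
grasp_force: 0.0
row [0.0055 0.0129 0.0439] [-0.32  0.3   0.88] pos [0.636  0.0626 0.369 ] F [-0.7 -0.1 -0.5] t 9.35
0.0015683043248542132
```

```bash
echo '{"deltas":[[0,0,0,0,0,0,0],[0,0,0,0,0,0,0],[0,0,0,0,0,0,0]]}' > mv.in && python3 steer.py mv.in
python3 - <<'E'
from h import *
row([.640,.0495,.325],tool(-6.75,0))
E
```

```text
time_s: 9.65
position: [0.6365, 0.0606, 0.37]
tcp_rot: [[0.994, -0.106, -0.002], [-0.106, -0.994, 0.006], [-0.003, -0.006, -1.0]]
force: [0.5, 0.4, 0.9]
opening: 0.003
grasp_force: 0.0
row [0.0048 0.0109 0.0449] [-0.32  0.17  0.68] pos [0.6365 0.0606 0.37  ] F [0.5 0.4 0.9] t 9.65
```

In the tool's units: 0.044 m is 0.0733, 0.03 m is 0.05, 0.6 degrees is 0.0017.

```bash
echo '{"deltas":[[0.008,0.0182,0.0167,0,0,0.0017,0],[0.008,0.0182,0.05,0,0,0.0017,0],[0.008,0.0182,0.0733,0,0,0.0017,0],[0.008,0.0182,0.0733,0,0,0.0017,0],[0.008,0.0182,0.0733,0,0,0.0017,0]]}' > mv.in && python3 steer.py mv.in
echo '{"deltas":[[0,0,0.005,0,0,0,0],[0,0,0.01,0,0,0,0],[0,0,0.015,0,0,0,0],[0,0,0.02,0,0,0,0],[0,0,0.02,0,0,0,0]]}' > mv.in && python3 steer.py mv.in
```

```text
time_s: 10.15
position: [0.6409, 0.0496, 0.3257]
tcp_rot: [[0.993, -0.116, -0.002], [-0.116, -0.993, 0.006], [-0.003, -0.005, -1.0]]
force: [0.3, 0.1, -0.2]
opening: 0.004
grasp_force: 0.0
time_s: 10.65
position: [0.641, 0.0505, 0.3142]
tcp_rot: [[0.993, -0.115, -0.001], [-0.115, -0.993, 0.006], [-0.002, -0.006, -1.0]]
force: [-0.2, -0.4, 1.4]
opening: 0.006
grasp_force: 0.5
```

In the tool's units: 0.03 m is 0.05, 0.028 m is 0.0467.

```bash
echo '{"deltas":[[0,0,0.0067,0,0,0,0],[0,0,0.0133,0,0,0,0],[0,0,0.02,0,0,0,0],[0,0,0.0267,0,0,0,0],[0,0,0.0333,0,0,0,0],[0,0,0.04,0,0,0,0],[0,0,0.0467,0,0,0,0],[0,0,0.05,0,0,0,0]]}' > mv.in && python3 steer.py mv.in
echo '{"deltas":[[0,0,0.0033,0,0,0,0],[0,0,0.0067,0,0,0,0],[0,0,0.0083,0,0,0,0],[0,0,0.01,0,0,0,0],[0,0,0.0117,0,0,0,0]]}' > mv.in && python3 steer.py mv.in
```

```text
time_s: 11.45
position: [0.6411, 0.0505, 0.285]
tcp_rot: [[0.993, -0.115, -0.0], [-0.115, -0.993, 0.005], [-0.001, -0.005, -1.0]]
force: [-1.3, -0.3, 4.7]
opening: 0.005
grasp_force: 2.7
time_s: 11.95
position: [0.6411, 0.0505, 0.2782]
tcp_rot: [[0.993, -0.115, -0.0], [-0.115, -0.993, 0.005], [-0.001, -0.005, -1.0]]
force: [-1.6, -0.1, 5.4]
opening: 0.007
grasp_force: 2.6
```

In the tool's units: 0.004 m is 0.0067, 0.003 m is 0.005.

```bash
echo '{"deltas":[[0,0,0.0017,0,0,0,0],[0,0,0.0033,0,0,0,0],[0,0,0.005,0,0,0,0],[0,0,0.0067,0,0,0,0],[0,0,0.0067,0,0,0,0]]}' > mv.in && python3 steer.py mv.in
echo '{"deltas":[[0,0,0.0017,0,0,0,0],[0,0,0.0033,0,0,0,0],[0,0,0.0033,0,0,0,0]]}' > mv.in && python3 steer.py mv.in
```

```text
time_s: 12.45
position: [0.6411, 0.0505, 0.274]
tcp_rot: [[0.993, -0.115, -0.0], [-0.115, -0.993, 0.005], [-0.001, -0.005, -1.0]]
force: [-0.9, -0.8, 5.2]
opening: 0.002
grasp_force: 2.5
time_s: 12.75
position: [0.6411, 0.0505, 0.2717]
tcp_rot: [[0.993, -0.115, -0.0], [-0.115, -0.993, 0.005], [-0.001, -0.005, -1.0]]
force: [-0.6, -1.0, 4.8]
opening: 0.007
grasp_force: 2.5
```

It's past 0.041 and the force is still only friction, so the point is in the hole. I'll finish in small steps.

In the tool's units: 0.001 m is 0.0017, 0.0007 m is 0.0012.

```bash
echo '{"deltas":[[0,0,0.0012,0,0,0,0],[0,0,0.0017,0,0,0,0],[0,0,0.0017,0,0,0,0]]}' > mv.in && python3 steer.py mv.in | grep -E "pos|force"
echo '{"deltas":[[0,0,0.0008,0,0,0,0],[0,0,0.0008,0,0,0,0]]}' > mv.in && python3 steer.py mv.in | grep -E "pos|force"
```

```text
position: [0.6411, 0.0505, 0.2706]
force: [-1.0, -1.1, 5.1]
grasp_force: 2.5
position: [0.6411, 0.0506, 0.27]
force: [-1.4, -1.4, 3.5]
grasp_force: 2.5
```

In the tool's units: 0.0006 m is 0.001.

```bash
echo '{"deltas":[[0,0,0.001,0,0,0,0],[0,0,0.001,0,0,0,0]]}' > mv.in && python3 steer.py mv.in | grep -E "pos|force"
echo '{"deltas":[[0,0,0.001,0,0,0,0],[0,0,0.001,0,0,0,0]]}' > mv.in && python3 steer.py mv.in | grep -E "pos|force"
```

```text
position: [0.6411, 0.0505, 0.2693]
force: [-1.2, -2.1, 4.6]
grasp_force: 2.5
position: [0.641, 0.0506, 0.2687]
force: [-0.4, -0.9, 5.4]
grasp_force: 2.5
```

In the tool's units: 0.0006 m is 0.001.

```bash
echo '{"deltas":[[0,0,0.001,0,0,0,0],[0,0,0.001,0,0,0,0]]}' > mv.in && python3 steer.py mv.in | grep -E "pos|force"
echo '{"deltas":[[0,0,0.0008,0,0,0,0],[0,0,0.0008,0,0,0,0]]}' > mv.in && python3 steer.py mv.in | grep -E "pos|force"
echo '{"deltas":[[0,0,0.0007,0,0,0,0],[0,0,0.0007,0,0,0,0]]}' > mv.in && python3 steer.py mv.in | grep -E "pos|force"
```

```text
position: [0.6411, 0.0505, 0.2684]
force: [-1.1, -1.2, 6.9]
grasp_force: 3.2
position: [0.6411, 0.0505, 0.2684]
force: [-2.3, -1.8, 8.1]
grasp_force: 4.0
position: [0.6411, 0.0505, 0.2684]
force: [-1.7, -1.6, 9.8]
grasp_force: 4.7
```

In the tool's units: 0.0012 m is 0.002, 0.0006 m is 0.001.

```bash
echo '{"deltas":[[0,0,0.001,0,0,0,0],[0,0,0.002,0,0,0,0],[0,0,0.002,0,0,0,0]]}' > mv.in && python3 steer.py mv.in | grep -E "pos|force"
echo '{"deltas":[[0,0,0.001,0,0,0,0],[0,0,0.0017,0,0,0,0],[0,0,0.0017,0,0,0,0]]}' > mv.in && python3 steer.py mv.in | grep -E "pos|force"
```

```text
position: [0.6411, 0.0506, 0.2684]
force: [-3.6, -1.7, 13.9]
grasp_force: 6.8
position: [0.6411, 0.0505, 0.2684]
force: [-5.2, -1.2, 18.0]
grasp_force: 8.5
```

In the tool's units: 0.0006 m is 0.001.

```bash
echo '{"deltas":[[0,0,0.001,0,0,0,0],[0,0,0.001,0,0,0,0],[0,0,0.001,0,0,0,0]]}' > mv.in && python3 steer.py mv.in | grep -E "pos|force"
echo '{"deltas":[[0,0,-0.0067,0,0,0,0],[0,0,-0.0167,0,0,0,0],[0,0,-0.0667,0,0,0,0],[0,0,-0.1333,0,0,0,0],[-0.0833,0.05,-0.1667,0,0,0,0],[-0.1667,0.1333,-0.1667,0,0,0,0],[-0.2167,0.2167,-0.1667,0,0,0,0],[-0.25,0.3,-0.1667,0,0,0,0],[-0.25,0.3667,-0.1667,0,0,0,0],[-0.25,0.3667,-0.1667,0,0,0,0],[-0.25,0.3667,-0.1667,0,0,0,0]]}' > mv.in && python3 steer.py mv.in | grep -E "pos|force"
python3 - <<'E'
from h import *
t,s=eyes.capture("top"),eyes.capture("side");far(t)
cv2.imwrite("pics/e.png",np.hstack([crop(s,165,145,110,120,4),crop(t,200,120,80,120,4)]))
E
```

```text
position: [0.6411, 0.0505, 0.2683]
force: [-5.1, -0.3, 20.3]
grasp_force: 9.5
position: [0.4655, -0.1541, 0.3624]
force: [0.2, -0.1, -1.3]
grasp_force: 0.0
far x 88.47016590621384 yaw err deg 0.8806125179262868
y edges mm [51.70163858 51.87285131 50.85034169] [ -3.32759442 -47.11683036 -49.42011305] mid 9.093382292070862
```

View pics/e.png

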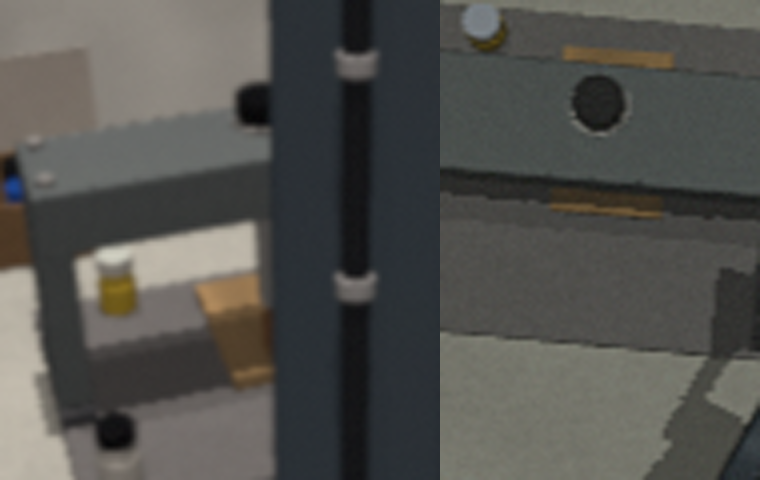

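The knob is down on the collar, at (253,104) in the side crop and (599,103) in the top crop. The lid has not moved and is square, the pots stand where they were, and the arm is clear. Handing in.

```bash
python3 -c "
from rig import bot, eyes, hand_in
print(hand_in())"
```

```text
the job is handed in; nothing more can be done
None
```

I handed the job in: the lid's hole is under the punch to about 1 mm and the lid is square within about 1°. The punch was pressed home at about 20 N with its point in the hole, and the arm is clear; the hand-in gave no verdict.

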